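# Set the elbow of a flower stand to its mark and push the stem home

### The arm

A 6-joint arm with a two-finger parallel gripper is mounted at the origin on the work surface. World frame = base frame: x ahead of the robot, y to its left, z up, the work surface at z = 0. Lengths are in m, angles in rad, forces in N, time in s.
With the tool pointing down it reaches from about 0.25 to 0.8 m from the base axis. Payload 3.9 kg.
Tool frame: the origin (TCP) lies on the centre line of the jaws, within the pads' length; the fingertips stand 8 mm ahead of it and the grasp point (between the pads) lies 11 mm behind it (env.nose_length is the distance from the TCP to the fingertips, in m); z points along the fingers, y is the line along which they close (so a half turn about z gives the same grasp; the last joint's range is limited). The gripper opens to 85 mm and grips with 20 to 120 N. Pads are 22 mm wide; open, the fingers measure 114 mm over their backs; the gripper's body (76 mm by 85 mm) begins 54 mm behind the grasp point. The pads swing forward as they close: fully open they stand 13 mm farther back than shut.
Start: joints at [-1.328, 0.26, -0.138, 1.173, 0, 1.571], TCP at [0.126, -0.51, 0.239] pointing down, gripper open.
Joint ranges: [-2.78, 2.78], [-0.83, 1.72], [-1.28, 1.37], [-1.9, 2.12], [-1.57, 1.48], [-3.14, 3.14]. Speed limits (rad/s): [2.57, 2.57, 3.14, 3.14, 3.14, 3.14].

### API

Orientations are given as a rotation vector (axis times angle).
In Python, from bench import env gives the robot as it stands.
- The arm moves only by the shell command python3 -m handwheel 'ROWS' [FORCE]. ROWS is JSON, a list of rows, each a list of 3 entries, a list of its own where there are three numbers: the shift along the world's x, y, z in cm, then the turn about the world's z in rad, then the opening, from -1 (shut) to 1 (fully open), so that 0 is half open. A call has 1 to 12 rows; each row shifts and turns the commanded pose from where the row before left it; what a row does not reach is not made up. A row lasts 1/10 s, in which the tool goes at most 50 mm and 8.59 degrees, less where a joint would pass 70% of its speed; a pose out of reach is approached as far as the arm can. A call is refused whole if a number of a shift passes 5 or a number of a turn 0.15, either way. A call with a gripper value outside its range is refused whole. The fingers move at their own pace and stop on an object; FORCE is the grip in N (left out, the last holds). Time passes only in rows, so rows that do not move let the fingers close. It gives the time, the measured TCP pose, the force, the opening and the grip force at its end, in the units of the state.
- env.observe(): the state, without advancing time (a new reading comes with each control period).
- env.read_camera(name): name is "scene" or "top"; returns (picture, depth): 400x640x3 uint8, blue, green, red; 400x640 float32, m along the optical axis (not along the pixel's ray), 0 where there is no reading.
- env.get_calibration(name): a dict with "K" (3x3 intrinsics, pixels), "rvec" (rotation vector, rad) and "tvec" (3), from world to camera coordinates, as OpenCV has them. Camera axes: x right, y down, z forward; pixel columns grow to the right and rows downward; lengths in m; the calibration is good to about 2 mm. A picture is of the moment at which its call begins. get_calibration takes no time and is no camera call.
- env.hand_in(): hands the job in; it is judged then, once.
The state is a dict: "time_s": time; "q": joint angles; "joint_vel": joint speeds; "tau": joint torques, N m; "eef_pos": TCP position; "ee_rot": TCP orientation; "force": force on the tool from outside, world axes, zero at the start; "moment": the same for the moment, N m; "gripper_width": finger opening in m; "grasp_force": force on a finger pad.
Only numpy, scipy, OpenCV 4.12 (cv2) and the standard library are available. Lean on these libraries where they do the work, as an engineer would, in place of code of your own. Each camera call takes 0.05 s, during which the arm holds its last target. There are 200 camera calls.

### The job

The brass elbow has been started on the threaded stub of the round stand: screw it down clockwise (seen from above) until its outlet points at the dark mark on the foot, stop there without turning past it, and let go. Then take the brass flower from its rest, push its plain tip part of the way into the outlet, let go of it there, take the stem again further back, close to the flower, and push it fully home. Leave the elbow pointing at the mark, let go of everything, and do not disturb the bottle, the roll of tape, the pliers or the carton of flowers.

Things in the scene. Friction and masses are not known exactly. Their poses are not given: they have to be found in the camera images.
- stand: Round grey cast-concrete foot, 190 mm across and 22 mm high, screwed to the table (does not move). Origin: centre of its underside, on the vertical thread axis; z up; x points from the thread axis to the mark. A brass flange (42 mm across, up to 25 mm high) and the threaded brass stub stand at its centre.
- mark (a point): Outer end of the mark, a dark straight line 6 mm wide inlaid radially in the foot's top from 54 to 92 mm from the thread axis; this point lies 92 mm from the axis, 22 mm above the table.
- elbow_block (a point): Middle of the brass elbow's block, on the thread axis, about 80 mm above the table. Flat upright sides 28 mm apart, 28 mm high, from 20 mm behind the thread axis to 16 mm ahead of it towards the outlet, on a round vertical leg 27 mm across. Grip here, from above, on the two flat sides. It sinks 0.5 mm per radian as it is screwed down. Its x axis points the way the outlet points; z up.
- outlet (a point): Centre of the mouth of the elbow's outlet, 66 mm from the thread axis, level with elbow_block. The outlet is a level round tube, 22 mm across, from the block to the mouth, its flared rim 30 mm across. The bore is level, 12.4 mm wide, widens to about 20 mm over the last 6 mm at the mouth, and is 80 mm deep from the mouth.
- bore_end (a point): Centre of the bottom of the elbow's bore, 14 mm beyond the thread axis from the mouth. Bore_end to outlet is the direction in which the outlet points.
- elbow (a joint): Turn of the elbow about the vertical thread axis (rad): 0 when the outlet points exactly at the mark, negative while it still has to be turned clockwise as seen from above, growing as it is screwed down clockwise. It starts 1.2 to 2.6 rad short of the mark and can be turned to 0.7 beyond. It turns with steady friction of about 0.12 N m and stays where it is left.
- rest: Fixed rest for the stem: a wooden strip 170 x 34 x 6 mm with two notched cork blocks 18 mm long, 34 mm wide and 41 mm high, centred at x = -45 and x = +65 mm; the stem lies in the 12 mm wide notches. Origin: centre of its underside; x along the strip and along the stem, z up. The 92 mm between the blocks are free for fingers.
- stem: Loose brass flower on its stem, about 80 g: a round rod 10 mm thick and 190 mm long. Origin: middle of the rod, on its axis; x runs along the rod to the plain tip (tapered over 6 mm) at +95 mm; a flower about 45 mm across sits at the other end, x = -90 to -115 mm. Lying in the rest its axis is level, 40 mm above the table.
- stem_tip (a point): Plain tip of the stem, on its axis, 95 mm from the body's origin. Home, it touches the bottom of the bore (bore_end), with 110 mm of rod outside the mouth. In the bore the stem has 1.2 mm of play all round: let go half-way in, its flower end droops a few degrees; lift it level before pushing on, or it can bind.
- bottle: Bystander: clear plastic bottle with a black cap, 62 mm across, 190 mm high, origin at the centre of its underside.
- tape: Bystander: roll of brown tape lying flat, 84 mm across, 24 mm high, origin at the centre of its underside.
- pliers: Bystander: pliers with red handles lying flat, about 155 mm long, 13 mm high.
- carton: Bystander: fixed open cardboard box with brass flowers in it, 200 x 150 x 55 mm, origin at the centre of its underside.
There are look-alikes about, which are no part of the job. What is shaped like the stem but blue or turquoise is not meant.

How it is judged:
On the way, in this order (a step that is already met when the one before it is completed fails the run):
1. the outlet points at the mark (within 0.12 rad) and the elbow is released (value of joint elbow between -0.12 and 0.12 rad and contact force between the fingers and stand below 0.1 N), for 0.2 s.
2. the stem stands 15 to 68 mm deep in the bore and is let go (distance between stem_tip and bore_end between 0.012 and 0.065 m and angle between the x axis of stem and the x axis of bore_end, either way round below 0.25 rad and y of stem_tip in the frame of bore_end between -0.006 and 0.006 m and z of stem_tip in the frame of bore_end between -0.006 and 0.006 m and contact force between the fingers and stem below 0.1 N), for 0.15 s.
3. the stem, still part of the way in, is taken again (or pushed) in its flower half (contact force between the fingers and stem above 0.5 N and x of the grasp point in the frame of stem below 0 m and distance between stem_tip and bore_end between 0.008 and 0.068 m), for 0.1 s.
At the end, for the whole second after the job is handed in: The outlet points at the mark within 0.12 rad, the stem's tip is within 6 mm of the bottom of the bore, the stem lies along the bore within 0.12 rad and is at rest (value of joint elbow between -0.12 and 0.12 rad and distance between stem_tip and bore_end below 0.006 m and angle between the x axis of stem and the x axis of bore_end, either way round below 0.12 rad and linear speed of stem below 0.02 m/s); the robot touches nothing.
It fails at once if the elbow is turned more than 0.25 rad past the mark (value of joint elbow above 0.25 rad).
It fails at once if the bottle is moved more than 30 mm or tipped (distance of bottle from where it was at the start of the episode above 0.03 m or angle between bottle's own z axis and vertical above 0.4 rad).
It fails at once if the tape is moved more than 30 mm (distance of tape from where it was at the start of the episode above 0.03 m).
It fails at once if the pliers are moved more than 30 mm (distance of pliers from where it was at the start of the episode above 0.03 m).
It fails at once if the carton is pushed (contact force between anything else and carton above 10 N).
It also fails if it takes over 67 s, if anything falls off the work surface, if the arm or the gripper's body presses on something with over 40 N, if the wrist force passes 120 N, or if a joint passes its speed limit or range.

## Working session

There is one attempt and no reset: what is moved stays moved. The work goes in short steps, Python scripts to look and compute and a shell command to move; the robot and the scene stay as the last step left them, time stands still between calls to the robot, and variables do not carry over. Pictures are saved under pics/ and viewed, at most 13 in all, crops included, and the job is handed in when it is done.

```bash
ls; mkdir -p pics; cat > h.py <<'E'
import numpy as np, cv2
from bench import env
def snap(n):
    im,d=env.read_camera(n); c=env.get_calibration(n)
    np.savez(''+n+'.npz',im=im,d=d,K=c['K'],r=c['rvec'],t=c['tvec']); return im,d
def load(n): return np.load(''+n+'.npz')
def pt(n,u,v,z=None):
    """pixel -> world; by depth, or by known height z"""
    f=load(n); K=f['K'];R=cv2.Rodrigues(f['r'].reshape(3))[0];t=f['t'].reshape(3)
    ray=np.linalg.inv(K)@[u,v,1.]; o=-R.T@t; w=R.T@ray
    if z is None: s=f['d'][int(round(v)),int(round(u))]
    else: s=(z-o[2])/w[2]
    return o+s*w
def px(n,P):
    f=load(n); return cv2.projectPoints(np.array(P,float).reshape(-1,3),f['r'].reshape(3),f['t'].reshape(3),f['K'],None)[0].reshape(-1,2)
E
python3 - <<'E'
from h import *
for n in('scene','top'):
    im,d=snap(n); cv2.imwrite(f'pics/{n}0.png',im)
s=env.observe();print(s)
E
```

```text
pics
{'time_s': 0.1, 'q': array([-1.32798390e+00,  2.60626276e-01, -1.39258697e-01,  1.17270171e+00,
        9.31310020e-06,  1.57082377e+00]), 'joint_vel': array([ 0.0026758 ,  0.0007976 ,  0.00189469, -0.00111941,  0.00111463,
       -0.00083764]), 'tau': array([-7.57120943e-04, -4.06507981e+01,  2.54527527e+01,  1.01453211e-02,
       -1.01733938e-04,  9.00473296e-07]), 'eef_pos': array([ 0.12608416, -0.5090083 ,  0.23853691]), 'ee_rot': array([-3.11670837e+00, -3.80214442e-01,  3.25922578e-04]), 'force': array([ 0.37944271, -0.08548257, -0.23655689]), 'moment': array([-0.02458112,  0.01329166, -0.01421186]), 'grasp_force': 0.0, 'gripper_width': 0.08487996284523129}
```

View pics/scene0.png

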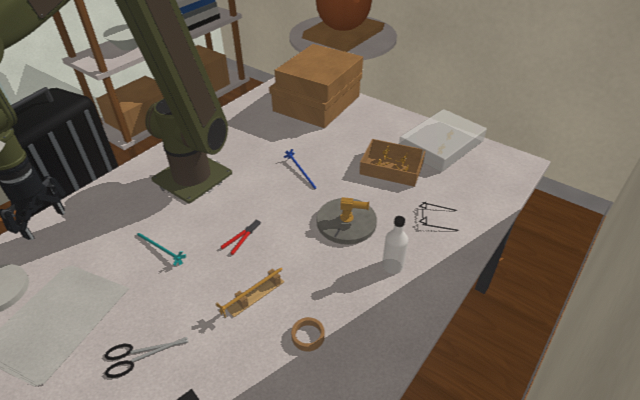

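View pics/top0.png

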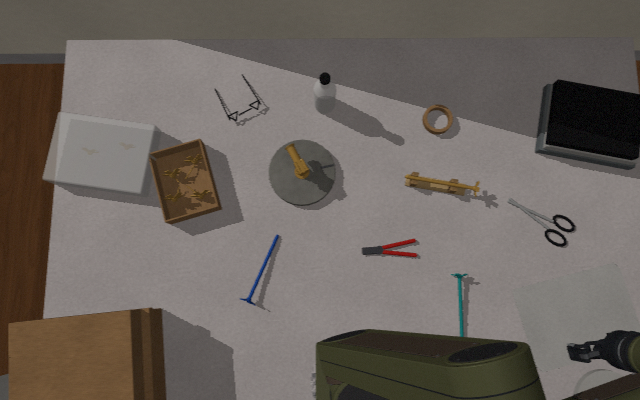

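Scene picture: stand at about (346,220) with the elbow at (350,210), rest with the brass stem at (252,293), and the bottle at (395,250). The tape is at (308,334), the pliers at (240,237) and the carton at (392,162). Look-alikes: blue at (300,168) and turquoise at (160,250). Only the brass one on the rest fits. Next I'll take enlarged crops of the stand and rest from the top camera.

```bash
python3 - <<'E'
from h import *
im=load('top')['im']
a=cv2.resize(im[130:215,260:345],None,fx=6.5,fy=6.5,interpolation=cv2.INTER_CUBIC)
cv2.imwrite('pics/c1.png',a)
a=cv2.resize(im[155:215,395:505],None,fx=7,fy=7,interpolation=cv2.INTER_CUBIC)
cv2.imwrite('pics/c2.png',a)
for u,v in[(305,172),(325,95),(437,118),(390,248),(440,185),(185,180)]:print(u,v,pt('top',u,v))
E
```

```text
305 172 [0.55283345 0.1293169  0.08582218]
325 95 [0.75293063 0.07489358 0.12872423]
437 118 [ 0.7310457  -0.25134885  0.00277665]
390 248 [ 0.35412396 -0.10471593  0.00406144]
440 185 [ 0.53084283 -0.24963098  0.01081395]
185 180 [0.5494289  0.47391859 0.00501998]
```

View pics/c1.png

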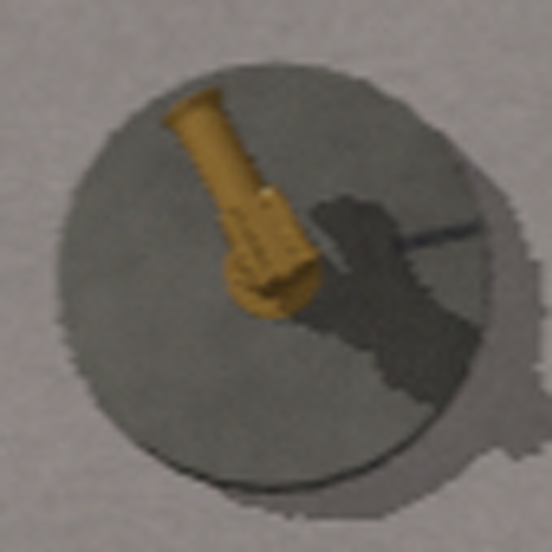

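View pics/c2.png

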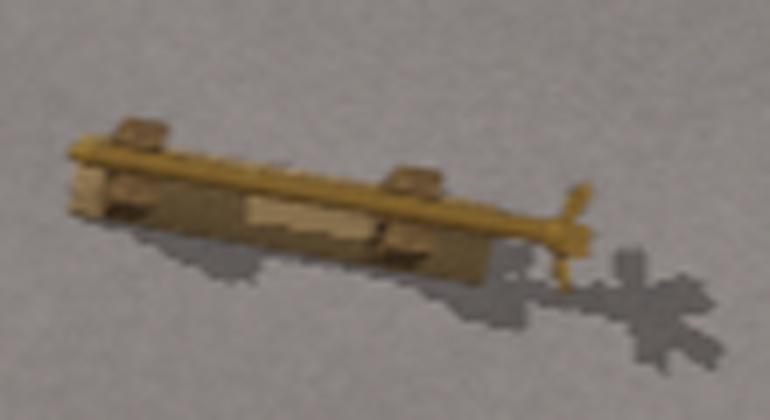

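The elbow outlet is at crop (195,105), pointing up-left. The mark's outer end is at crop (480,228), i.e. pixel (333.8,165.1). The brass stem's tip is at crop (75,152) and its flower at (570,238). The brass stem on the cork blocks is the right one.

```bash
cat > meas.py <<'E'
from h import *
def cloud(n):
    f=load(n);K=f['K'];R=cv2.Rodrigues(f['r'].reshape(3))[0];t=f['t'].reshape(3);d=f['d']
    v,u=np.mgrid[:400,:640]; c=np.stack([(u-K[0,2])/K[0,0]*d,(v-K[1,2])/K[1,1]*d,d],-1)
    return (c-t)@R
E
python3 - <<'E'
from meas import *
c1=lambda x,y:(260+(x+.5)/6.5-.5,130+(y+.5)/6.5-.5)
c2=lambda x,y:(395+(x+.5)/7-.5,155+(y+.5)/7-.5)
rim=np.array([pt('top',*c1(*p),z=.022)[:2] for p in[(59,260),(275,63),(488,290),(455,155),(120,125),(270,484),(90,380)]])
A=np.c_[2*rim,np.ones(len(rim))];s=np.linalg.lstsq(A,(rim**2).sum(1),rcond=None)[0]
print('rim fit',s[:2],np.sqrt(s[2]+s[0]**2+s[1]**2))
C=s[:2]
mk=pt('top',*c1(480,228),z=.022);mi=pt('top',*c1(400,245),z=.022)
print('mark',mk,mi,np.hypot(*(mk[:2]-C)),np.arctan2(*(mk[:2]-C)[::-1]),np.arctan2(*(mk-mi)[1::-1]))
for n in('top','scene'):
    P=cloud(n); im=load(n)['im'].astype(int); b,g,r=im[...,0],im[...,1],im[...,2]
    yel=(r-b>60)&(g-b>25)
    near=np.hypot(P[...,0]-C[0],P[...,1]-C[1])
    m=(near<.13)&(P[...,2]>.012)&(P[...,2]<.032)&~yel
    q=P[m];print(n,'foot',m.sum(),(np.percentile(q[:,:2],1,0)+np.percentile(q[:,:2],99,0))/2,np.ptp(q[:,:2],axis=0),np.median(q[:,2]))
    m=(near<.1)&(P[...,2]>.07)&(P[...,2]<.12)&yel; q=P[m]
    print(' elbow',m.sum(),np.percentile(q[:,2],[5,50,95]))
    c=q[:,:2].mean(0);w=np.linalg.svd(q[:,:2]-c)[2][0];w=w*np.sign(w@(c-C));l=(q[:,:2]-C)@w
    print('  dir',np.arctan2(w[1],w[0]),'ext',l.min(),l.max(),'axis offs',np.cross(w,c-C))
    m=(np.hypot(P[...,0]-.53,P[...,1]+.25)<.16)&(P[...,2]>.03)&(P[...,2]<.07)&yel;q=P[m]
    c=q[:,:2].mean(0);w=np.linalg.svd(q[:,:2]-c)[2][0];w=w*np.sign(w[1]);l=(q[:,:2]-c)@w
    print(' stem',m.sum(),c,'ang',np.arctan2(w[1],w[0]),'ends',c+w*l.min(),c+w*l.max(),np.percentile(q[:,2],[10,50,90]))
a=pt('top',*c2(76,150),z=.042);b=pt('top',*c2(500,222),z=.042);f=pt('top',*c2(590,238),z=.042)
print(a,b,f,np.arctan2(*(a-b)[1::-1]),np.linalg.norm(a-f))
E
```

```text
rim fit [0.56998118 0.14064247] 0.09346507161547883
mark [0.58837423 0.05128019 0.022     ] [0.58094373 0.08606576 0.022     ] 0.0912355233465437 -1.3678054147841838 -1.3603502430879841
top foot 3092 [0.56840393 0.14000338] [0.18873758 0.18709878] 0.02205842273174556
 elbow 237 [0.08474628 0.09297321 0.09811831]
  dir 0.5314338156410131 ext -0.019602826668339027 0.06360541107413345 axis offs 0.001720429477811032
 stem 237 [ 0.53104098 -0.25450673] ang 1.391617264409913 ends [ 0.5148884 -0.3436876] [ 0.55060578 -0.14648639] [0.04055879 0.04443322 0.04903689]
scene foot 1729 [0.56929468 0.13282641] [0.18997583 0.1893963 ] 0.022346390452224484
 elbow 232 [0.07552206 0.09096748 0.09679736]
  dir 0.5208210677172788 ext -0.020593447813110198 0.06239931955459263 axis offs -0.0053549099537980194
 stem 322 [ 0.5320872  -0.24980943] ang 1.3985648293088957 ends [ 0.5154575  -0.34540716] [ 0.54972398 -0.14842242] [0.03959711 0.04364178 0.04732447]
[ 0.55038398 -0.14743661  0.042     ] [ 0.52068378 -0.31353748  0.042     ] [ 0.51412234 -0.34860923  0.042     ] 1.393858025154125 0.2044146032306964<stdin>:19: DeprecationWarning: Arrays of 2-dimensional vectors are deprecated. Use arrays of 3-dimensional vectors instead. (deprecated in NumPy 2.0)
```

Measured geometry:

| Quantity | Value |
|---|---|
| Thread axis | (0.569, 0.139) |
| Mark direction | −1.365 rad |
| Elbow direction | 0.527 rad |
| Turn needed | −1.89 rad |
| Stem tip | (0.5505, −0.147) |
| Stem yaw | 1.394 rad |

The foot diameter (0.187), foot height (0.022), mark radius (0.091) and stem length (0.204) all agree with the description. Next I move over the elbow with the tool's y axis at yaw 2.10.

```bash
python3 -m handwheel '[[[1.8,2.7,0],0.143,1],[[1.8,2.7,0],0.143,1],[[1.8,2.7,0],0.143,1],[[1.8,2.7,0],0.143,1],[[1.8,2.7,0],0.143,1],[[1.8,2.7,0],0.143,1],[[1.8,2.7,0],0.143,1],[[1.8,2.7,0],0.143,1],[[1.8,2.7,0],0.143,1],[[1.8,2.7,0],0.143,1],[[1.8,2.7,0],0.143,1],[[1.8,2.7,0],0.143,1]]' 40
python3 -m handwheel '[[[1.9,2.7,0],0.143,1],[[1.9,2.7,0],0.143,1],[[1.9,2.7,0],0.143,1],[[1.9,2.7,0],0.143,1],[[1.9,2.7,0],0.143,1],[[1.9,2.7,0],0.143,1],[[1.9,2.7,0],0.143,1],[[1.9,2.7,0],0.143,1],[[1.9,2.7,0],0.143,1],[[1.9,2.7,0],0.143,1],[[1.9,2.7,-2],0.143,1],[[0,0,-2],0.143,1]]'
cat >> h.py <<'E'
from scipy.spatial.transform import Rotation as Ro
def st():
    s=env.observe();R=Ro.from_rotvec(s['ee_rot']).as_matrix()
    print('t',s['time_s'],'p',s['eef_pos'].round(4),'yaw_y',np.arctan2(R[1,1],R[0,1]).round(3),'tilt',R[:,2].round(3),'F',s['force'].round(1),'M',s['moment'].round(2),'q6',s['q'][5].round(2),'w',round(s['gripper_width'],4),'g',round(s['grasp_force'],1))
    return s
E
python3 -c "from h import *;st()"
```

```text
time_s: 1.3
eef_pos: [0.3424, -0.1843, 0.2391]
ee_rot: [-1.744, -2.613, 0.0]
force: [0.6, -0.8, 0.6]
gripper_width: 0.0856
grasp_force: 0.0
time_s: 2.5
eef_pos: [0.5542, 0.1147, 0.1986]
ee_rot: [-0.841, 3.023, 0.001]
force: [-0.1, -0.5, -0.0]
gripper_width: 0.0854
grasp_force: 0.0
t 2.5 p [0.5542 0.1147 0.1986] yaw_y 2.113 tilt [ 0.003  0.002 -1.   ] F [-0.1 -0.5 -0. ] M [-0.02  0.03  0.  ] q6 -0.34 w 0.0854 g 0.0
```

```bash
python3 -m handwheel '[[[1.5,2.4,0],-0.015,0.3],[[0,0,-3],0,0.3],[[0,0,-3],0,0.3],[[0,0,-3],0,0.3],[[0,0,-2],0,0.3],[[0,0,-1.8],0,0.3],[[0,0,0],0,0.3]]' 20
python3 -c "from h import *;st()
im,d=snap('scene');a=cv2.resize(im[120:300,260:460],None,fx=3,fy=3,interpolation=cv2.INTER_CUBIC);cv2.imwrite('pics/s1.png',a)"
```

```text
time_s: 3.2
eef_pos: [0.5634, 0.1348, 0.0682]
ee_rot: [0.803, -3.03, -0.0]
force: [-0.3, -0.4, 0.4]
gripper_width: 0.0558
grasp_force: 0.0
t 3.2 p [0.5634 0.1348 0.0682] yaw_y 2.089 tilt [-0.007 -0.002 -1.   ] F [-0.3 -0.4  0.4] M [ 0.03  0.   -0.03] q6 -0.28 w 0.0558 g 0.0
```

View pics/s1.png

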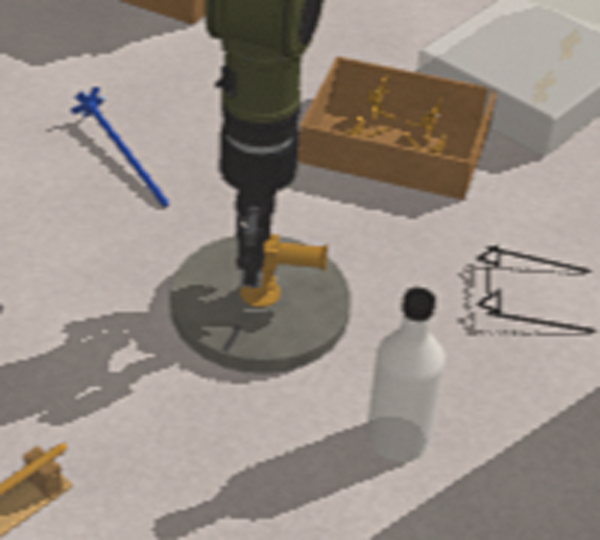

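The gripper stands over the block at crop (262,265), fingers either side of it. The outlet points right to (325,257) and the mark line runs at (235,335). I'll correct by about 5 mm and close gently.

```bash
python3 -m handwheel '[[[0.5,0.4,0.2],0,0.3],[[0,0,0],0,0.3],[[0,0,0],0,-0.3],[[0,0,0],0,-0.6],[[0,0,0],0,-0.6],[[0,0,0],0,-0.6]]' 20
python3 -c "from h import *;st()"
```

```text
time_s: 3.85
eef_pos: [0.5711, 0.1411, 0.0744]
ee_rot: [-0.805, 3.035, 0.006]
force: [-2.8, 5.1, 5.1]
gripper_width: 0.0279
grasp_force: 23.5
t 3.85 p [0.5711 0.1411 0.0744] yaw_y 2.09 tilt [ 0.     0.004 -1.   ] F [-2.8  5.1  5.1] M [ 0.89  0.55 -0.12] q6 -0.28 w 0.0279 g 23.5
```

```bash
python3 -m handwheel '[[[0,0.1,0],-0.1,-0.6],[[0,0,-0.01],-0.12,-0.6],[[0,0,-0.01],-0.12,-0.6],[[0,0,-0.01],-0.12,-0.6],[[0,0,-0.01],-0.12,-0.6],[[0,0,0],0,-0.6]]' 40
python3 -c "from h import *;st()"
```

```text
time_s: 4.45
eef_pos: [0.5713, 0.1403, 0.0742]
ee_rot: [0.1, 3.139, 0.0]
force: [-2.7, 0.2, 6.3]
gripper_width: 0.0271
grasp_force: 44.6
t 4.45 p [0.5713 0.1403 0.0742] yaw_y 1.507 tilt [ 0.001  0.    -1.   ] F [-2.7  0.2  6.3] M [ 0.02  0.44 -0.14] q6 0.3 w 0.0271 g 44.6
```

```bash
python3 -m handwheel '[[[-0.1,0,0],-0.12,-0.6],[[0,0,-0.01],-0.12,-0.6],[[0,0,-0.01],-0.12,-0.6],[[0,0,-0.01],-0.12,-0.6],[[0,0,-0.01],-0.12,-0.6],[[0,0,0],-0.12,-0.6],[[0,0,-0.01],-0.12,-0.6],[[0,0,0],-0.12,-0.6],[[0,0,-0.01],-0.12,-0.6],[[0,0,0],0,-0.6],[[0,0,0],0,-0.6]]' 40
python3 - <<'E'
from h import *
st();im,d=snap('top');a=cv2.resize(im[120:220,250:350],None,fx=5.5,fy=5.5,interpolation=cv2.INTER_CUBIC);cv2.imwrite('pics/t2.png',a)
E
```

```text
time_s: 5.55
eef_pos: [0.5704, 0.1391, 0.0737]
ee_rot: [1.698, 2.64, -0.002]
force: [-2.3, -2.6, 8.0]
gripper_width: 0.0273
grasp_force: 44.7
t 5.55 p [0.5704 0.1391 0.0737] yaw_y 0.428 tilt [ 0.001 -0.002 -1.   ] F [-2.3 -2.6  8. ] M [-0.58  0.29 -0.13] q6 1.38 w 0.0273 g 44.7
```

View pics/t2.png

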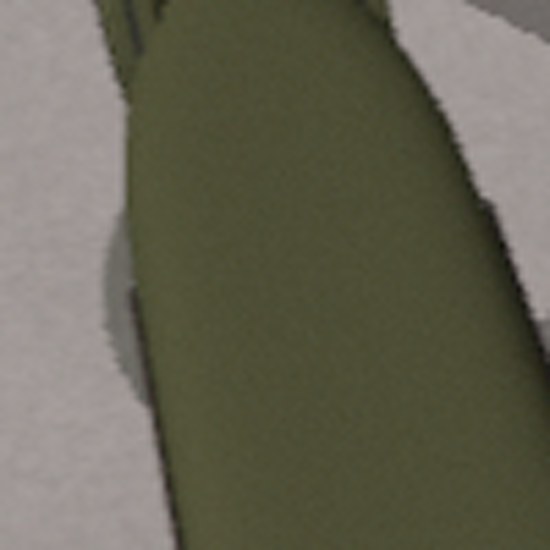

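The arm hides the elbow from the top camera. By tool yaw 0.22 rad remains, so I turn 0.21, release, lift and look.

```bash
python3 -m handwheel '[[[0,0,0],-0.1,-0.6],[[0,0,0],-0.11,-0.6],[[0,0,0],0,-0.6],[[0,0,0],0,-0.6]]' 40
python3 -c "from h import *;st()"
python3 -m handwheel '[[[0,0,0],0,0],[[0,0,0],0,0.3],[[0,0,0],0,0.3],[[0,0,0],0,0.3],[[0,0,2],0,0.3],[[0,0,3],0,0.3],[[0,0,4],0,0.3],[[0,-4,4],0,0.3],[[0,-5,0],0,0.3],[[0,-5,0],0,0.3],[[0,-5,0],0,0.3],[[0,-5,0],0,0.3]]'
python3 - <<'E'
from h import *
st();im,d=snap('top');snap('scene');a=cv2.resize(im[120:220,250:350],None,fx=5.5,fy=5.5,interpolation=cv2.INTER_CUBIC);cv2.imwrite('pics/t3.png',a)
E
```

```text
time_s: 6.0
eef_pos: [0.5701, 0.139, 0.0736]
ee_rot: [1.965, 2.448, -0.002]
force: [-2.3, -2.9, 7.1]
gripper_width: 0.0272
grasp_force: 44.7
t 6.0 p [0.5701 0.139  0.0736] yaw_y 0.218 tilt [ 0.001 -0.003 -1.   ] F [-2.3 -2.9  7.1] M [-0.59  0.43 -0.08] q6 1.59 w 0.0272 g 44.7
time_s: 7.2
eef_pos: [0.5701, -0.0967, 0.1978]
ee_rot: [1.964, 2.451, 0.0]
force: [1.1, 0.2, 1.2]
gripper_width: 0.0556
grasp_force: 0.0
t 7.2 p [ 0.5701 -0.0967  0.1978] yaw_y 0.22 tilt [ 0.001 -0.    -1.   ] F [1.1 0.2 1.2] M [-0.02 -0.03 -0.05] q6 1.18 w 0.0556 g 0.0
```

View pics/t3.png

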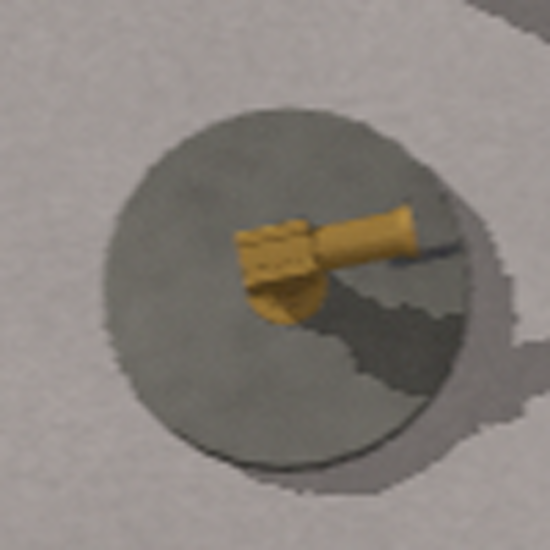

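The outlet rim is at crop (408,230), block at (275,252), mark from (390,264) to (462,243). Near parallel; I'll compute the angle and mouth position.

```bash
python3 - <<'E' 2>/dev/null
from meas import *
C=np.array([.570,.139]); c=lambda x,y:(250+(x+.5)/5.5-.5,120+(y+.5)/5.5-.5)
a=pt('top',*c(318,248),z=.080);b=pt('top',*c(402,233),z=.080);print('tube dir',np.arctan2(*(b-a)[1::-1]),a,b)
m=pt('top',*c(462,243),z=.022);i=pt('top',*c(390,264),z=.022);print('mark',m,i,np.arctan2(*(m-i)[1::-1]),np.arctan2(*(m[:2]-C)[::-1]))
for n in('top','scene'):
    P=cloud(n); im=load(n)['im'].astype(int); b,g,r=im[...,0],im[...,1],im[...,2]
    yel=(r-b>60)&(g-b>25); near=np.hypot(P[...,0]-C[0],P[...,1]-C[1])
    q=P[(near<.1)&(P[...,2]>.07)&(P[...,2]<.12)&yel]
    o=q[:,:2].mean(0);w=np.linalg.svd(q[:,:2]-o)[2][0];w=w*np.sign(w@(o-C));l=(q[:,:2]-C)@w
    print(n,'dir',np.arctan2(w[1],w[0]),'ext',l.min(),l.max(),'centre',o,np.percentile(q[:,2],[50,98]))
    t=q[(l>.02)&(l<.055)]; print(' tube top z',np.percentile(t[:,2],[50,90,99]),'block top',np.percentile(q[l<.014][:,2],[50,90,99]), 'tube offs',np.cross(w,t[:,:2].mean(0)-C))
    m=(np.hypot(P[...,0]-.53,P[...,1]+.25)<.16)&(P[...,2]>.03)&(P[...,2]<.07)&yel;print(' stem px',m.sum())
E
```

```text
tube dir -1.3935483334068008 [0.5744052  0.12303888 0.08      ] [0.58180867 0.08170825 0.08      ]
mark [0.5909273  0.05078675 0.022     ] [0.58002007 0.08780546 0.022     ] -1.2842631744664301 -1.3378670767278928
top dir -1.3732247648218407 ext -0.020680513176232197 0.06364633581426873 centre [0.573083   0.12156171] [0.09202795 0.09838346]
 tube top z [0.08879108 0.09250405 0.09580335] block top [0.09401197 0.09686147 0.10030496] tube offs -0.0004860622639220732
 stem px 41
scene dir -1.3890881523761198 ext -0.02220323652633751 0.06692282640902969 centre [0.57538298 0.11767695] [0.09072324 0.09722368]
 tube top z [0.08949078 0.09316654 0.09794445] block top [0.09328793 0.09607451 0.09733041] tube offs 0.002081704262850398
 stem px 328
```

The elbow points at about −1.38 against the mark at −1.365, well within tolerance, with the bore axis near z = 0.080. Now the stem: I'll grip it 90 mm behind the tip, at (0.5345, −0.2355), with tool yaw −0.177.

```bash
python3 -m handwheel '[[[-1.2,-4.6,-2],-0.133,0.3],[[-1.2,-4.6,-2],-0.132,0.3],[[-1.2,-4.6,-2],-0.132,0.3],[[0,0,-3],0,0.3],[[0,0,0],0,0.3],[[0,0,0],0,0.3]]' 30
python3 - <<'E'
from h import *
st();im,d=snap('scene');a=cv2.resize(im[200:350,180:330],None,fx=4,fy=4,interpolation=cv2.INTER_CUBIC);cv2.imwrite('pics/s4.png',a)
E
```

```text
time_s: 7.9
eef_pos: [0.5349, -0.2278, 0.1092]
ee_rot: [-2.408, -2.015, 0.001]
force: [0.2, 1.0, 1.4]
gripper_width: 0.0556
grasp_force: 0.0
t 7.9 p [ 0.5349 -0.2278  0.1092] yaw_y -0.177 tilt [-0.002  0.001 -1.   ] F [0.2 1.  1.4] M [ 0.01 -0.03 -0.02] q6 1.35 w 0.0556 g 0.0
```

View pics/s4.png

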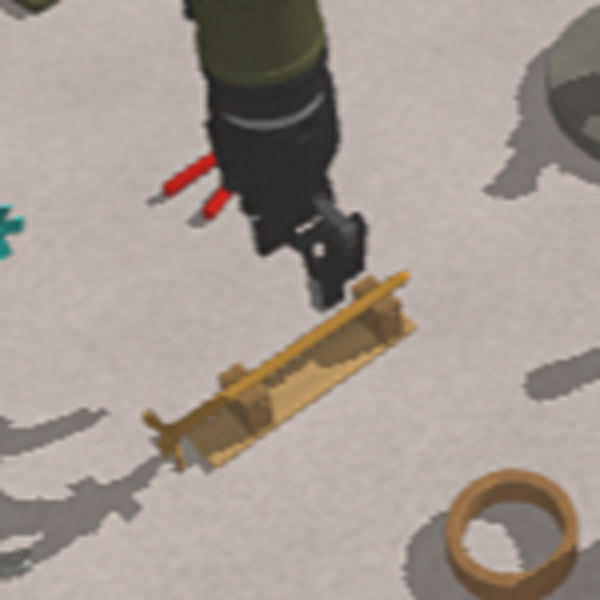

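The open gripper hangs over the brass stem, fingertips near crop (325,300). The tip is at (405,275) and the flower at (170,430), with the cork blocks at (235,385) and (378,305). Descending and gripping.

```bash
python3 -m handwheel '[[[0,-0.7,-2],0,0.3],[[0,0,-2],0,0.3],[[0,0,-2],0,0.3],[[0,0,-1.9],0,0.3],[[0,0,0],0,0.3],[[0,0,0],0,-0.5],[[0,0,0],0,-1],[[0,0,0],0,-1],[[0,0,0],0,-1],[[0,0,0],0,-1]]' 30
python3 -c "from h import *;st()"
```

```text
time_s: 8.95
eef_pos: [0.5356, -0.2358, 0.032]
ee_rot: [2.409, 2.014, 0.001]
force: [-1.7, 0.7, 5.6]
gripper_width: 0.0086
grasp_force: 29.3
t 8.95 p [ 0.5356 -0.2358  0.032 ] yaw_y -0.178 tilt [ 0.001 -0.    -1.   ] F [-1.7  0.7  5.6] M [0.17 0.42 0.  ] q6 1.33 w 0.0086 g 29.3
```

```bash
python3 -m handwheel '[[[0,0,1],0,-1],[[0,0,2],0,-1],[[0,0,2],0,-1],[[1.4,3,0],0.1,-1],[[1.4,4,0],0.1,-1],[[1.4,4,0],0.1,-1],[[1.4,4,0],0.078,-1],[[1.4,3,0],0,-1],[[0,2,-0.8],0,-1],[[0,0,0],0,-1],[[0,0,0],0,-1]]' 30
python3 - <<'E'
from h import *
st();im,d=snap('scene');a=cv2.resize(im[160:300,250:410],None,fx=5,fy=4.2,interpolation=cv2.INTER_CUBIC);
im2,d=snap('top');b=cv2.resize(im2[130:220,270:410],None,fx=4,fy=4,interpolation=cv2.INTER_CUBIC)
cv2.imwrite('pics/s5.png',cv2.resize(im[170:290,260:400],None,fx=4,fy=4,interpolation=cv2.INTER_CUBIC)[:300]);
A=cv2.resize(im[180:260,290:400],None,fx=5,fy=5,interpolation=cv2.INTER_CUBIC); B=cv2.resize(im2[150:190,290:400],None,fx=5,fy=5,interpolation=cv2.INTER_CUBIC)
cv2.imwrite('pics/both5.png',np.vstack([A,B[:200]])); print(A.shape,B.shape)
E
```

```text
time_s: 10.05
eef_pos: [0.6053, -0.0357, 0.0729]
ee_rot: [1.987, 2.433, -0.001]
force: [-0.1, -0.6, -1.1]
gripper_width: 0.0089
grasp_force: 29.3
t 10.05 p [ 0.6053 -0.0357  0.0729] yaw_y 0.201 tilt [-0.    -0.001 -1.   ] F [-0.1 -0.6 -1.1] M [ 0.02  0.01 -0.02] q6 1.31 w 0.0089 g 29.3
(400, 550, 3) (200, 550, 3)
```

View pics/both5.png

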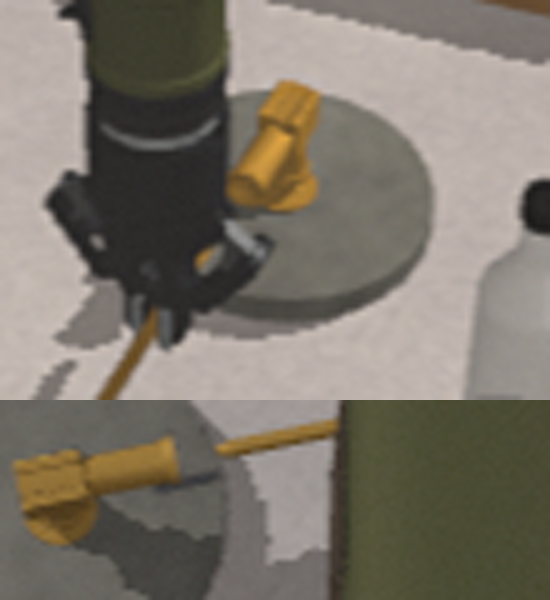

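Top part (lower panel): tip at panel (218,50), outlet rim at (175,57). Nearly in line. I'll fit the centrelines sub-pixel.

```bash
python3 - <<'E'
from h import *
im=load('top')['im'].astype(int); y=np.clip(im[...,2]-im[...,0]-35,0,60).astype(float)
def line(u0,u1,z):
    U=np.arange(u0,u1);V=[]
    for u in U:
        w=y[152:172,u]; V.append((w*np.arange(152,172)).sum()/w.sum())
    p=np.polyfit(U,V,1); print('res',np.abs(np.polyval(p,U)-V).max().round(2))
    a=pt('top',u0,np.polyval(p,u0),z=z);b=pt('top',u1,np.polyval(p,u1),z=z)
    return a,b,np.arctan2(*(b-a)[1::-1])
t=line(310,322,.082);s=line(336,355,.082)
print(t,s)
d=(s[1]-s[0])[:2];d/=np.hypot(*d); n=np.array([-d[1],d[0]])
for p in t[:2]: print('tube pt offset from stem line (left of -> direction)',(p[:2]-s[0][:2])@n,'n',n)
print('tube heading',t[2],'stem',s[2])
f=load('top');R=cv2.Rodrigues(f['r'].reshape(3))[0];print('cam',-R.T@f['t'].reshape(3))
print('col',[(u,y[150:172,u].sum().round()) for u in range(322,338)])
E
```

```text
res 0.18
res 0.24
(array([0.57647447, 0.11598376, 0.082     ]), array([0.58301623, 0.08354845, 0.082     ]), np.float64(-1.3717797129866727)) (array([0.58949152, 0.04565882, 0.082     ]), array([ 0.59978563, -0.00586809,  0.082     ]), np.float64(-1.3736109907911664))
tube pt offset from stem line (left of -> direction) 0.0010125551478261802 n [0.98062188 0.19590999]
tube pt offset from stem line (left of -> direction) 0.0010731492134359874 n [0.98062188 0.19590999]
tube heading -1.3717797129866727 stem -1.3736109907911664
cam [0.25600551 0.08451483 1.38091398]
col [(322, np.float64(417.0)), (323, np.float64(438.0)), (324, np.float64(344.0)), (325, np.float64(62.0)), (326, np.float64(0.0)), (327, np.float64(0.0)), (328, np.float64(0.0)), (329, np.float64(0.0)), (330, np.float64(0.0)), (331, np.float64(0.0)), (332, np.float64(0.0)), (333, np.float64(51.0)), (334, np.float64(108.0)), (335, np.float64(142.0)), (336, np.float64(152.0)), (337, np.float64(140.0))]
```

```bash
python3 - <<'E'
from meas import *
im=load('top')['im'].astype(int); y=(im[...,2]-im[...,0]>70)
P=cloud('top')
for a,b in((310,322),(336,355)):
    m=y[150:174,a:b];q=P[150:174,a:b][m];print(m.sum(),np.percentile(q[:,2],[10,25,50,75,90]).round(4))
    q=[P[150+np.argmax(0+0*0) if 0 else int(round((np.nonzero(y[150:174,u])[0].mean())))+150,u,2] for u in range(a,b)];print(' ridge',np.median(q).round(4),np.mean(q).round(4),np.std(q).round(4))
E
```

```text
70 [0.0863 0.088  0.0906 0.0921 0.0944]
 ridge 0.0924 0.0923 0.0029
43 [0.0833 0.0844 0.0861 0.0875 0.0905]
 ridge 0.0864 0.0871 0.0024
```

Aligned within about 1 mm laterally and in height (tube axis z 0.0813, stem 0.0817), with a 21 mm gap to the mouth. Inserting stepwise.

```bash
python3 -m handwheel '[[[-0.03,0.49,0],0,-1],[[-0.1,0.49,0],0,-1],[[-0.1,0.49,0],0,-1],[[-0.1,0.49,0],0,-1],[[-0.1,0.49,0],0,-1],[[-0.1,0.49,0],0,-1],[[-0.1,0.49,0],0,-1]]'
python3 -c "from h import *;st()"
```

```text
time_s: 10.85
eef_pos: [0.5989, -0.0009, 0.0725]
ee_rot: [-1.988, -2.432, 0.0]
force: [-0.0, -0.1, -0.3]
gripper_width: 0.0085
grasp_force: 29.3
t 10.85 p [ 0.5989 -0.0009  0.0725] yaw_y 0.2 tilt [-0.  0. -1.] F [-0.  -0.1 -0.3] M [0.03 0.   0.04] q6 1.37 w 0.0085 g 29.3
```

```bash
python3 -m handwheel '[[[-0.1,0.49,0],0,-1],[[-0.1,0.49,0],0,-1],[[-0.1,0.49,0],0,-1],[[-0.1,0.49,0],0,-1]]'
python3 -c "from h import *;st()"
python3 -m handwheel '[[[-0.1,0.49,0],0,-1],[[-0.1,0.49,0],0,-1],[[-0.1,0.49,0],0,-1],[[-0.1,0.49,0],0,-1],[[0,0,0],0,-1]]'
python3 - <<'E'
from h import *
st()
im,d=snap('scene');im2,d=snap('top')
A=cv2.resize(im[180:260,270:380],None,fx=5,fy=5,interpolation=cv2.INTER_CUBIC); B=cv2.resize(im2[150:190,290:400],None,fx=5,fy=5,interpolation=cv2.INTER_CUBIC)
cv2.imwrite('pics/both6.png',np.vstack([A,B]))
E
```

```text
time_s: 11.25
eef_pos: [0.595, 0.0186, 0.0725]
ee_rot: [1.988, 2.432, 0.0]
force: [0.0, -0.2, -0.2]
gripper_width: 0.0087
grasp_force: 29.3
t 11.25 p [0.595  0.0186 0.0725] yaw_y 0.2 tilt [ 0.  0. -1.] F [ 0.  -0.2 -0.2] M [ 0.09 -0.05 -0.  ] q6 1.4 w 0.0087 g 29.3
time_s: 11.75
eef_pos: [0.5908, 0.0384, 0.0725]
ee_rot: [-1.987, -2.433, -0.0]
force: [-0.1, 0.5, -0.6]
gripper_width: 0.0088
grasp_force: 29.3
t 11.75 p [0.5908 0.0384 0.0725] yaw_y 0.201 tilt [-0.  0. -1.] F [-0.1  0.5 -0.6] M [ 0.01 -0.03 -0.  ] q6 1.43 w 0.0088 g 29.3
```

View pics/both6.png

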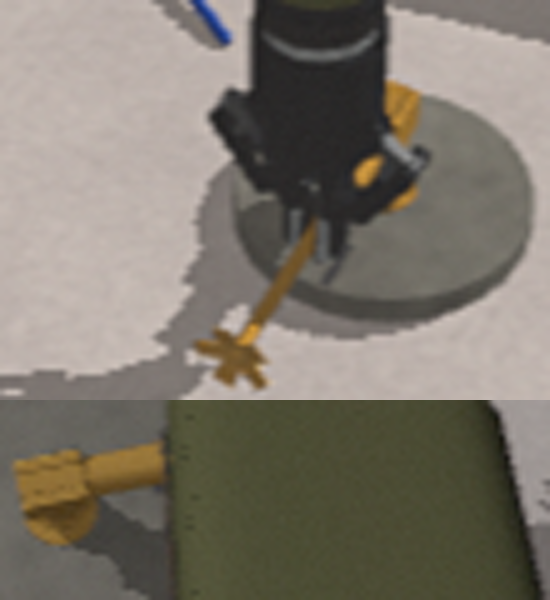

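The stem (flower at panel (235,355)) runs into the outlet, with no force and about 53 mm deep. Releasing, then looking at the droop while the jaws slide back along the stem, open.

```bash
python3 -m handwheel '[[[0,0,0],0,-0.3],[[0,0,0],0,0.2],[[0,0,0],0,0.2],[[0,0,0],0,0.2],[[0,0,0],0,0.2],[[0.32,-1.6,0],0,0.2],[[0.32,-1.6,0],0,0.2],[[0.32,-1.6,0],0,0.2],[[0.33,-1.6,-0.5],0,0.2],[[0,0,0],0,0.2],[[0,0,0],0,0.2]]' 30
python3 - <<'E'
from h import *
st()
im,d=snap('scene');im2,d=snap('top')
A=cv2.resize(im[180:260,270:380],None,fx=5,fy=5,interpolation=cv2.INTER_CUBIC); B=cv2.resize(im2[150:190,290:400],None,fx=5,fy=5,interpolation=cv2.INTER_CUBIC)
cv2.imwrite('pics/both7.png',np.vstack([A,B]))
E
```

```text
time_s: 12.95
eef_pos: [0.6036, -0.0271, 0.067]
ee_rot: [-1.99, -2.43, 0.0]
force: [-1.2, -0.4, -0.1]
gripper_width: 0.0511
grasp_force: 0.0
t 12.95 p [ 0.6036 -0.0271  0.067 ] yaw_y 0.198 tilt [-0.001  0.001 -1.   ] F [-1.2 -0.4 -0.1] M [0.   0.02 0.03] q6 1.33 w 0.0511 g 0.0
```

View pics/both7.png

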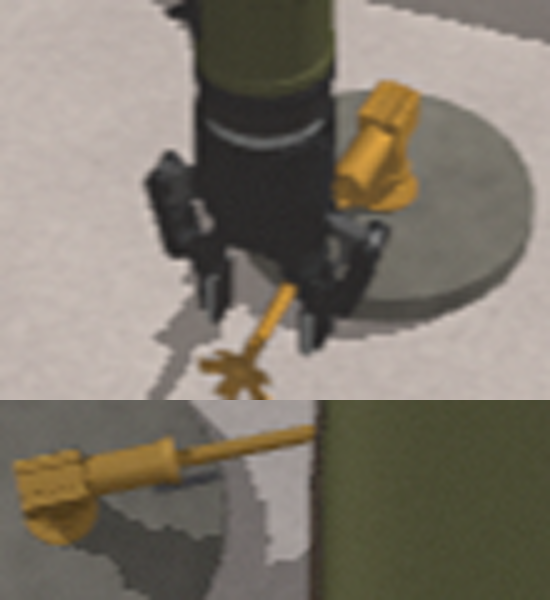

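The stem sits in the outlet: the lower panel shows the rod from (180,60) to (315,32), and the elbow still lies along the mark. I'll measure the droop and close.

```bash
python3 -m handwheel '[[[0,0,0],0,-0.4],[[0,0,0],0,-1],[[0,0,0],0,-1],[[0,0,0],0,-1],[[0,0,0],0,-1]]' 30
python3 - <<'E'
from meas import *
st()
im=load('top')['im'].astype(int); y=(im[...,2]-im[...,0]>50);P=cloud('top');q=[]
for u in range(327,351):
    v=np.nonzero(y[150:172,u])[0]+150
    if len(v): q.append(P[int(round(v.mean())),u])
q=np.array(q);l=-(q[:,1]-.0743)/.98
p,c=np.polyfit(l,q[:,2],1,cov=True);print('slope',p,np.sqrt(c[0,0]),len(q))
E
```

```text
time_s: 13.55
eef_pos: [0.6039, -0.0258, 0.0675]
ee_rot: [-1.988, -2.432, -0.001]
force: [0.2, 1.2, -0.7]
gripper_width: 0.0088
grasp_force: 29.4
t 13.55 p [ 0.6039 -0.0258  0.0675] yaw_y 0.2 tilt [ 0.     0.001 -1.   ] F [ 0.2  1.2 -0.7] M [ 0.2  -0.01 -0.01] q6 1.33 w 0.0088 g 29.4
slope [-0.13184927  0.0840673 ] 0.02581758843187632 24
```

```bash
python3 -m handwheel '[[[0,0,0.2],0,-1],[[0,0,0.2],0,-1],[[0,0,0.1],0,-1],[[0,0,0],0,-1]]' 30
python3 - <<'E'
from meas import *
st();snap('top')
im=load('top')['im'].astype(int); y=(im[...,2]-im[...,0]>50);P=cloud('top');q=[]
for u in range(327,348):
    v=np.nonzero(y[150:172,u])[0]+150
    if len(v): q.append(P[int(round(v.mean())),u])
q=np.array(q);l=-(q[:,1]-.0743)/.98
p,c=np.polyfit(l,q[:,2],1,cov=True);print('slope',p,np.sqrt(c[0,0]),len(q))
E
```

```text
time_s: 13.95
eef_pos: [0.6038, -0.0264, 0.0725]
ee_rot: [1.989, 2.432, -0.001]
force: [0.5, -0.1, -1.1]
gripper_width: 0.0085
grasp_force: 29.3
t 13.95 p [ 0.6038 -0.0264  0.0725] yaw_y 0.2 tilt [-0. -0. -1.] F [ 0.5 -0.1 -1.1] M [-0.1  -0.07  0.01] q6 1.33 w 0.0085 g 29.3
slope [-0.02312246  0.08282704] 0.037758534645029096 21
```

Level and nearly force-free. Pushing on in small steps; about 27 mm remain.

```bash
python3 -m handwheel '[[[-0.08,0.39,0],0,-1],[[-0.08,0.39,0],0,-1],[[-0.08,0.39,0],0,-1],[[-0.08,0.39,0],0,-1],[[-0.08,0.39,0],0,-1],[[0,0,0],0,-1]]'
python3 -c "from h import *;st()"
python3 -m handwheel '[[[-0.04,0.2,0],0,-1],[[-0.04,0.2,0],0,-1],[[0,0,0],0,-1]]'
python3 -c "from h import *;st()"
```

```text
time_s: 14.6
eef_pos: [0.5997, -0.0058, 0.0725]
ee_rot: [-1.987, -2.433, -0.001]
force: [-1.2, 1.1, -1.3]
gripper_width: 0.0086
grasp_force: 29.3
t 14.6 p [ 0.5997 -0.0058  0.0725] yaw_y 0.201 tilt [-0.     0.001 -1.   ] F [-1.2  1.1 -1.3] M [-0.02  0.01  0.01] q6 1.36 w 0.0086 g 29.3
time_s: 14.9
eef_pos: [0.5992, -0.0026, 0.0726]
ee_rot: [1.988, 2.432, 0.0]
force: [-0.6, -0.4, -2.2]
gripper_width: 0.0085
grasp_force: 29.3
t 14.9 p [ 0.5992 -0.0026  0.0726] yaw_y 0.2 tilt [ 0.  0. -1.] F [-0.6 -0.4 -2.2] M [-0.25 -0.01 -0.01] q6 1.37 w 0.0085 g 29.3
```

```bash
python3 -m handwheel '[[[-0.04,0.2,0],0,-1],[[0,0,0],0,-1]]'
python3 -m handwheel '[[[-0.04,0.2,0],0,-1],[[0,0,0],0,-1]]'
python3 -m handwheel '[[[-0.04,0.2,0],0,-1],[[0,0,0],0,-1]]'
python3 -c "from h import *;st()"
```

```text
time_s: 15.1
eef_pos: [0.5988, -0.0006, 0.0726]
ee_rot: [1.988, 2.432, 0.0]
force: [0.3, -0.9, -1.7]
gripper_width: 0.0086
grasp_force: 29.3
time_s: 15.3
eef_pos: [0.5984, 0.0014, 0.0726]
ee_rot: [1.988, 2.432, 0.0]
force: [1.1, -1.3, -0.6]
gripper_width: 0.0089
grasp_force: 29.3
time_s: 15.5
eef_pos: [0.5983, 0.0021, 0.0726]
ee_rot: [1.988, 2.43, -0.003]
force: [1.4, -5.1, -1.4]
gripper_width: 0.0087
grasp_force: 29.3
t 15.5 p [0.5983 0.0021 0.0726] yaw_y 0.199 tilt [ 0.001 -0.003 -1.   ] F [ 1.4 -5.1 -1.4] M [-1.16 -0.25  0.04] q6 1.38 w 0.0087 g 29.3
```

```bash
python3 -m handwheel '[[[-0.03,0.15,0],0,-1],[[-0.03,0.15,0],0,-1],[[0,0,0],0,-1]]'
python3 -c "from h import *;st()"
```

```text
time_s: 15.8
eef_pos: [0.5984, 0.0024, 0.0729]
ee_rot: [1.987, 2.425, -0.008]
force: [2.4, -11.1, -1.5]
gripper_width: 0.0086
grasp_force: 29.3
t 15.8 p [0.5984 0.0024 0.0729] yaw_y 0.198 tilt [ 0.002 -0.009 -1.   ] F [  2.4 -11.1  -1.5] M [-2.48 -0.41  0.02] q6 1.38 w 0.0086 g 29.3
```

Firm stop at the expected depth. Relaxing the push, releasing, lifting clear and checking.

```bash
python3 -m handwheel '[[[0.06,-0.3,0],0,-1],[[0,0,0],0,-0.4],[[0,0,0],0,0.2],[[0,0,0],0,0.2],[[0,0,0],0,0.2],[[0,0,2],0,0.2],[[0,0,3],0,0.2],[[0,0,4],0,0.2],[[0,-4,4],0,0.2],[[-1,-5,0],0,0.2],[[-2,-5,0],0,0.2],[[-2,-5,0],0,0.2]]'
python3 -m handwheel '[[[-2,-5,0],0,0.2],[[-2,-5,0],0,0.2],[[0,0,0],0,0.2]]'
python3 - <<'E'
from h import *
st()
im,d=snap('scene');im2,d=snap('top')
A=cv2.resize(im[180:260,270:380],None,fx=5,fy=5,interpolation=cv2.INTER_CUBIC); B=cv2.resize(im2[150:190,290:400],None,fx=5,fy=5,interpolation=cv2.INTER_CUBIC)
cv2.imwrite('pics/both8.png',np.vstack([A,B]))
E
```

```text
time_s: 17.0
eef_pos: [0.5508, -0.1751, 0.1984]
ee_rot: [1.986, 2.433, 0.001]
force: [1.0, -0.1, 0.9]
gripper_width: 0.051
grasp_force: 0.0
time_s: 17.3
eef_pos: [0.5116, -0.2718, 0.198]
ee_rot: [1.997, 2.424, -0.003]
force: [-0.4, 0.3, 0.7]
gripper_width: 0.0515
grasp_force: 0.0
t 17.3 p [ 0.5116 -0.2718  0.198 ] yaw_y 0.193 tilt [-0.    -0.002 -1.   ] F [-0.4  0.3  0.7] M [ 0.02 -0.01  0.02] q6 0.89 w 0.0515 g 0.0
```

View pics/both8.png

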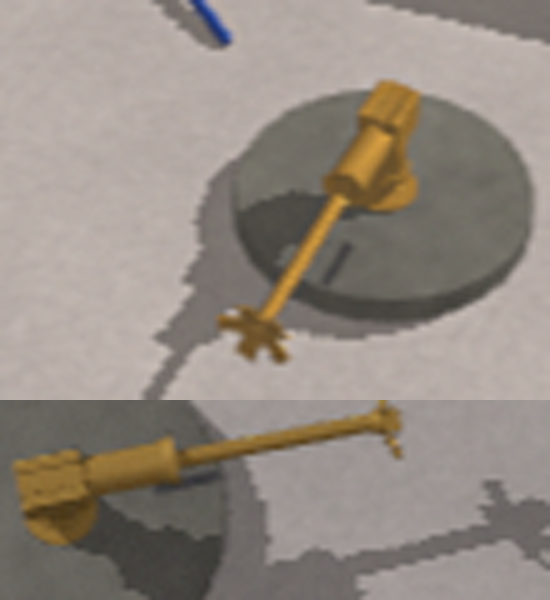

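```bash
python3 - <<'E'
from h import *
c=lambda x,y:(290+x/5-.5,150+y/5-.5)
C=np.array([.570,.139])
for n,p,z in(('mouth',(180,60),.080),('flower front',(376,22),.079),('flower end',(401,18),.078)):
    P=pt('top',*c(*p),z=z); print(n,P,'from axis',np.hypot(*(P[:2]-C)),'ang',np.arctan2(*(P[:2]-C)[::-1]))
u=np.array([np.cos(-1.372),np.sin(-1.372)])
for r in(66,171,196):print(r,(px('top',[*(C+u*r/1000),.080])[0]-[290,150]+.5)*5)
E
```

```text
mouth [0.58304061 0.07407529 0.08      ] from axis 0.06622140991542272 ang -1.372576501513923
flower front [ 0.60404524 -0.03245549  0.079     ] from axis 0.17480292665684544 ang -1.3747799274331682
flower end [ 0.60649403 -0.0461679   0.078     ] from axis 0.1887298765296851 ang -1.3762041187031095
66 [179.58519371  60.01302522]
171 [369.11683156  22.04150028]
196 [414.11824341  13.02573778]
```

The tip works out at about 14–16 mm beyond the axis, so it is home. The elbow reads −1.374 against the mark at about −1.36, and the arm is clear of everything.

```bash
python3 -c "from bench import env;print(env.hand_in())"
```

```text
the job is handed in; nothing more can be done
None
```

The job is handed in after about 17 s of robot time. The elbow points within about 0.02 rad of the mark, the brass stem was let go half-way in, re-gripped near the flower and pushed home to a firm stop, and the arm is clear. No verdict came back from the hand-in, and I never re-measured the bottle, tape, pliers or carton.

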